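# Fetch the weighing jar from behind the reagent bottles

## Robot

A 6-joint arm with a two-finger parallel gripper is mounted at the origin on the work surface. World frame = base frame: x ahead of the robot, y to its left, z up, the work surface at z = 0. Lengths are in m, angles in rad, forces in N, time in s.
With the tool pointing down it reaches from about 0.3 to 0.875 m from the base axis. Payload 6.4 kg.
Tool frame: the origin (TCP) lies between the finger pads; the fingertips stand tip_reach ahead of it and the grasp point (between the pads) lies 5 mm behind it (tip_reach is the distance from the TCP to the fingertips, in m); z points along the fingers, y is the line along which they close (so a half turn about z gives the same grasp; the last joint's range is limited). The gripper opens to 88 mm and grips with 3 to 60 N. Pads are 18 mm wide; open, the fingers measure 123 mm over their backs; the gripper's body (75 mm by 187 mm) begins 45 mm behind the grasp point.
Start: joints at [-1.401, 0.181, 1.607, -0, 1.354, -0.206], TCP at [0.211, -0.535, 0.253] pointing down, gripper open.
Joint ranges: [-2.99, 2.99], [-0.89, 2.07], [0.3, 2.58], [-1.14, 4.28], [0, 2.63], [-3.12, 3.12]. Speed limits (rad/s): [2.57, 2.57, 3.01, 3.14, 3.14, 3.14].

## Interface

Orientations are given as a rotation vector (axis times angle).
In Python, from rig import get_state, grab_frame, finish_job, tip_reach gives the robot as it stands.
- The arm moves only by the shell command python3 -m creep 'ROWS' [FORCE]. ROWS is JSON, a list of rows, each a list of 7 numbers: the turn, a rotation vector about the tool's x, y, z in degrees, then the shift along the tool's x, y, z in m, then the closure, from 0 (fully open) to 1 (shut). A call has 1 to 12 rows; each row shifts and turns the commanded pose from where the row before left it, along the tool's axes as they then stand; what a row does not reach is not made up. A row lasts 1/12 s, in which the tool goes at most 41.7 mm and 7.16 degrees, less where a joint would pass 70% of its speed; a pose out of reach is approached as far as the arm can. A call is refused whole if a number of a shift passes 0.0417 or a number of a turn 7.16, either way. A call with a gripper value outside its range is refused whole. The fingers move at their own pace and stop on an object; FORCE is the grip in N (left out, the last holds). Time passes only in rows, so rows that do not move let the fingers close. It gives the time, the measured TCP pose, the force, the opening and the grip force at its end, in the units of the state.
- get_state(): the state, without advancing time (a new reading comes with each control period).
- grab_frame(name): name is "side" or "top" or "wrist"; returns a dict with "img" (480x640x3 uint8, red, green, blue), "K" (3x3 intrinsics, pixels), "rvec" (rotation vector, rad) and "tvec" (3), from world to camera coordinates, as OpenCV has them. Camera axes: x right, y down, z forward; pixel columns grow to the right and rows downward; lengths in m; the calibration is good to about 2 mm. A picture is of the moment at which its call begins. There is no depth.
- finish_job(): hands the job in; it is judged then, once.
The state is a dict: "time": time; "joint_positions": joint angles; "dq": joint speeds; "effort": joint torques, N m; "position": TCP position; "ee_rot": TCP orientation; "contact_force": force on the tool from outside, world axes, zero at the start; "torque": the same for the moment, N m; "finger_gap": finger opening in m; "finger_force": force on a finger pad.
Only numpy, scipy, OpenCV 4.12 (cv2) and the standard library are available. Lean on these libraries where they do the work, as an engineer would, in place of code of your own. Each camera call takes 0.05 s, during which the arm holds its last target. There are 200 camera calls.

## Task

The weighing jar at the back of the grey reagent tray is hemmed in by two bottles and a flask: first move these three to the steel side tray, standing, and leave the jar where it is meanwhile. Then put the jar on the middle of the balance pan, and only when it stands there put each of the three back upright in exactly the place in the reagent tray that it came from. Drop or tip nothing, and leave the wash bottle, the beaker and the test-tube rack alone.

Things in the scene. Friction and masses are not known exactly. Their poses are not given: they have to be found in the camera images.
- round_bottle_c (a point): Round bottle of amber glass with a black screw cap, 105 mm tall. Cylinder 50 mm in diameter from the base up to 78 mm, then a shoulder; cap 32 mm in diameter from 88 to 105 mm above the base; origin on its axis half-way up, z up, 52.5 mm above its base. About 0.15 to 0.31 kg.
- square_bottle_c (a point): Square bottle of amber glass with a black screw cap, 105 mm tall. Square body 48 x 48 mm from the base up to 78 mm (its sides lie along its x and y axes), then a shoulder; round cap 32 mm in diameter from 88 to 105 mm above the base; origin on its axis half-way up, z up, 52.5 mm above its base. About 0.17 to 0.34 kg.
- flask_c (a point): Conical flask of amber glass with a black stopper, 105 mm tall. Base 62 mm in diameter, narrowing from 5 mm above the base to a straight neck 24 mm in diameter from 66 to 94 mm above the base; stopper 28 mm in diameter from 94 to 105 mm; origin on its axis half-way up, z up, 52.5 mm above its base. About 0.13 to 0.25 kg.
- jar_c (a point): Weighing jar: squat round jar of clear glass with a white lid, 38 mm tall. Glass 42 mm in diameter up to 27 mm, lid 45 mm in diameter from 27 to 32 mm, small lid knob 16 mm in diameter to 38 mm; origin on its axis half-way up, z up, 19 mm above its base. About 0.05 to 0.10 kg.
- bay: Fixed grey plastic reagent tray, 165 (x) x 220 (y) mm, walls 17 mm high, floor 5 mm above the bench, four flat black pads (42 mm across) marking the places. Origin on the bench under the back place, where the jar stands; +x to the back (away from the robot), +y left. The other three stand, in any order, on the left (0, +62), right (0, -62) and front (-62, 0 mm) pads, within 3 mm of centre.
- tray: Side tray: fixed, stainless steel, empty at the start, 280 mm (its x) x 130 mm (its y), walls 16 mm high and 4 mm thick, floor 4 mm above the bench. Origin on the bench under its centre. Stands left or right of the reagent tray.
- pan (a point): Laboratory balance with a round steel weighing pan 110 mm in diameter, level and fixed. The point is the centre of the pan's top face, 68 mm above the bench; z up. The white housing, 240 mm (x) x 170 mm (y) and 50 mm high, is centred 30 mm towards its own -x from the pan's centre. Stands on the other side of the reagent tray from the side tray.
- wash_bottle_c (a point): Bystander: white plastic wash bottle 62 mm in diameter with red cap and bent red spout, 169 mm tall. The point lies on its axis 62 mm above its base.
- beaker_c (a point): Bystander: empty glass beaker 66 mm in diameter, 75 mm tall. The point lies on its axis 37 mm above its base.
- tube_rack_c (a point): Bystander: white plastic rack, 70 mm (x) x 150 mm (y), with test tubes standing in it, 96 mm tall. The point lies at its middle 48 mm above its base.
Not all that is in view belongs to the job. What is shaped like the part that bears flask_c but purple is not meant. Leave any green or purple look-alike of the part that bears round_bottle_c alone.

How it is judged:
On the way, in this order (a step that is already met when the one before it is completed fails the run):
1. both bottles and the flask stand released in the side tray while the jar is still in its place (x of round_bottle_c in the frame of tray between -0.13 and 0.13 m and y of round_bottle_c in the frame of tray between -0.058 and 0.058 m and z of round_bottle_c in the frame of tray between 0.05 and 0.064 m and angle between each of round_bottle_c, square_bottle_c, flask_c's own z axis and vertical below 0.1 rad and linear speed of each of round_bottle, square_bottle, flask below 0.03 m/s and contact force between the fingers and round_bottle below 0.2 N and x of square_bottle_c in the frame of tray between -0.13 and 0.13 m and y of square_bottle_c in the frame of tray between -0.058 and 0.058 m and z of square_bottle_c in the frame of tray between 0.05 and 0.064 m and contact force between the fingers and square_bottle below 0.2 N and x of flask_c in the frame of tray between -0.13 and 0.13 m and y of flask_c in the frame of tray between -0.058 and 0.058 m and z of flask_c in the frame of tray between 0.05 and 0.064 m and contact force between the fingers and flask below 0.2 N and distance of jar_c from where it was at the start of the episode below 0.03 m), for 0.2 s.
2. the jar stands released on the middle of the pan while the three still stand in the side tray (horizontal distance between jar_c and pan below 0.015 m and angle between each of jar_c, round_bottle_c, square_bottle_c, flask_c's own z axis and vertical below 0.1 rad and z of jar_c in the frame of pan between 0.013 and 0.025 m and linear speed of each of jar, round_bottle, square_bottle, flask below 0.03 m/s and contact force between the fingers and jar below 0.2 N and x of round_bottle_c in the frame of tray between -0.13 and 0.13 m and y of round_bottle_c in the frame of tray between -0.058 and 0.058 m and z of round_bottle_c in the frame of tray between 0.05 and 0.064 m and contact force between the fingers and round_bottle below 0.2 N and x of square_bottle_c in the frame of tray between -0.13 and 0.13 m and y of square_bottle_c in the frame of tray between -0.058 and 0.058 m and z of square_bottle_c in the frame of tray between 0.05 and 0.064 m and contact force between the fingers and square_bottle below 0.2 N and x of flask_c in the frame of tray between -0.13 and 0.13 m and y of flask_c in the frame of tray between -0.058 and 0.058 m and z of flask_c in the frame of tray between 0.05 and 0.064 m and contact force between the fingers and flask below 0.2 N), for 0.2 s.
At the end, for the whole second after the job is handed in: The jar stands upright on the pan within 15 mm of its middle; both bottles and the flask stand upright in the reagent tray, each within 15 mm of where it stood at the start; all released and at rest (horizontal distance between jar_c and pan below 0.015 m and angle between each of jar_c, round_bottle_c, square_bottle_c, flask_c's own z axis and vertical below 0.1 rad and z of jar_c in the frame of pan between 0.013 and 0.025 m and linear speed of each of jar, round_bottle, square_bottle, flask below 0.03 m/s and contact force between the fingers and jar below 0.2 N and distance of each of round_bottle_c, square_bottle_c, flask_c from where it was at the start of the episode below 0.015 m and contact force between the fingers and round_bottle below 0.2 N and contact force between the fingers and square_bottle below 0.2 N and contact force between the fingers and flask below 0.2 N); the robot touches nothing.
It fails at once if the wash bottle is disturbed (moved more than 30 mm) (distance of wash_bottle_c from where it was at the start of the episode above 0.03 m).
It fails at once if the beaker is disturbed (moved more than 30 mm) (distance of beaker_c from where it was at the start of the episode above 0.03 m).
It fails at once if the tube rack is disturbed (moved more than 30 mm) (distance of tube_rack_c from where it was at the start of the episode above 0.03 m).
It fails at once if a bottle, the flask or the jar is tipped over (more than about 35 degrees) (angle between any of round_bottle_c, square_bottle_c, flask_c, jar_c's own z axis and vertical above 0.6 rad).
It fails at once if a bottle, the flask or the jar is dropped from more than about 30 mm (falls freely faster than 0.75 m/s) ((linear speed of round_bottle above 0.75 m/s and contact force between round_bottle and anything else below 0.05 N) or (linear speed of square_bottle above 0.75 m/s and contact force between square_bottle and anything else below 0.05 N) or (linear speed of flask above 0.75 m/s and contact force between flask and anything else below 0.05 N) or (linear speed of jar above 0.75 m/s and contact force between jar and anything else below 0.05 N)).
It also fails if it takes over 144 s, if anything falls off the work surface, if the arm or the gripper's body presses on something with over 40 N, if the wrist force passes 120 N, or if a joint passes its speed limit or range.

## Working session

There is one attempt and no reset: what is moved stays moved. The work goes in short steps, Python scripts to look and compute and a shell command to move; the robot and the scene stay as the last step left them, time stands still between calls to the robot, and variables do not carry over. Pictures are saved under pics/ and viewed, at most 15 in all, crops included, and the job is handed in when it is done.

```bash
mkdir -p pics; ls; python3 - <<'E'
from rig import *
import cv2,pickle
print(get_state(), tip_reach if not callable(tip_reach) else tip_reach())
for n in ("side","top"):
    f=grab_frame(n); pickle.dump(f,open(f"{n}0.pkl","wb")); cv2.imwrite(f"pics/{n}0.png",f["img"][:,:,::-1]); print(n,f["K"].tolist(),f["rvec"],f["tvec"])
E
```

```text
pics
{'time': 0.0, 'joint_positions': array([-1.40133549e+00,  1.81555648e-01,  1.60794853e+00, -2.08332270e-05,
        1.35380006e+00, -2.06290932e-01]), 'dq': array([ 1.79815792e-03,  1.24810140e-03,  2.02035195e-03, -3.47287107e-04,
        2.03272054e-03, -6.37191910e-06]), 'effort': array([-1.30829601e-03, -4.33872950e+01, -3.41852903e+01,  7.03239231e-02,
        3.85888189e-02, -1.31326947e-04]), 'position': array([ 0.21093996, -0.53438467,  0.25183064]), 'ee_rot': array([-3.08462773e+00, -5.86450620e-01, -1.75516409e-05]), 'contact_force': array([0.14203767, 1.04904032, 1.55574162]), 'torque': array([0.01859023, 0.00867141, 0.01920923]), 'finger_force': 0.0, 'finger_gap': 0.08801050296734955} 0.014
side [[475.70859468722887, 0.0, 316.7976761803438], [0.0, 475.70859468722887, 237.66022855754213], [0.0, 0.0, 1.0]] [ 0.30918512 -2.7180357   1.36841244] [0.59336384 0.13802128 0.88244639]
top [[484.38019955072525, 0.0, 317.6811564574185], [0.0, 484.38019955072525, 238.7960328127165], [0.0, 0.0, 1.0]] [ 2.12232143 -2.14771315  0.20563307] [-0.01138045  0.61930061  0.88830375]
```

View pics/top0.png

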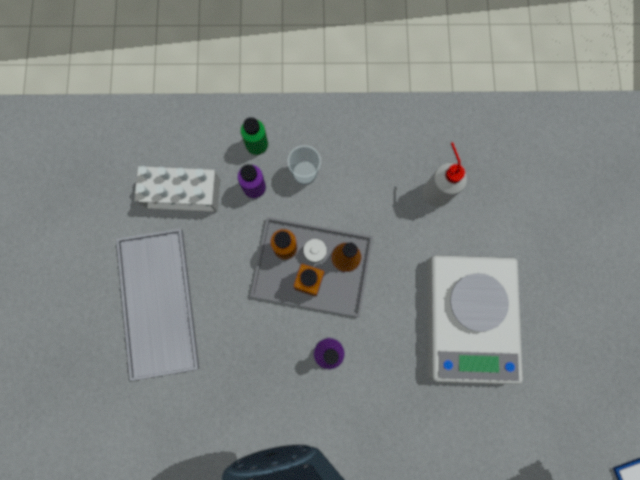

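View pics/side0.png

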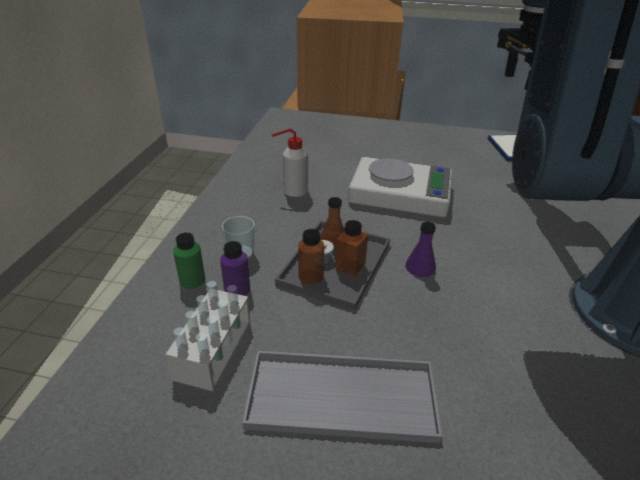

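The top view shows the round amber bottle (283,240, left pad), the square amber bottle (309,279, front), the amber flask (347,254, right) and the jar (315,250). The look-alikes are green (254,135), purple (251,180) and the purple flask (329,353); these stay put. The amber ones in the reagent tray fit the description. I'll confirm them in one crop.

```bash
cat > h.py <<'E'
import numpy as np,cv2,pickle
from scipy.spatial.transform import Rotation as R
def ray(f,uv,z):
    M=cv2.Rodrigues(np.array(f["rvec"],float))[0]; t=np.array(f["tvec"],float).ravel()
    c=-M.T@t; d=M.T@np.linalg.inv(f["K"])@np.array([uv[0],uv[1],1.]); return c+d*(z-c[2])/d[2]
def proj(f,p):
    return cv2.projectPoints(np.array(p,float).reshape(-1,1,3),np.array(f["rvec"],float),np.array(f["tvec"],float),f["K"],None)[0].reshape(-1,2)
E
python3 - <<'E'
from h import *
a=[]
f=pickle.load(open("top0.pkl","rb"))
g=f["img"][205:325,240:380,::-1]; cv2.imwrite("pics/crop.png",cv2.resize(g,None,fx=5,fy=5,interpolation=cv2.INTER_CUBIC))
m=(f["img"].max(2)<45).astype(np.uint8)
n,l,s,c=cv2.connectedComponentsWithStats(m)
for i in range(1,n):
    if s[i,4]>60: print("black",c[i].round(1),s[i],ray(f,c[i],.110).round(4))
for nm,uv,z in [("jar",(315,250),.043),("pan",(479,302),.068)]: print(nm,ray(f,uv,z).round(4))
hsv=cv2.cvtColor(f["img"],cv2.COLOR_RGB2HSV)
for nm,uv in dict(tl=(118,240),tr=(183,231),br=(198,369),bl=(130,380)).items(): print(nm,ray(f,uv,.016).round(4))
for nm,uv in dict(tl=(265,221),tr=(370,238),br=(356,317),bl=(249,298)).items(): print("bay",nm,ray(f,uv,.017).round(4))
for nm,uv in dict(tl=(433,256),tr=(518,258),br=(522,381),bl=(433,381)).items(): print("bal",nm,ray(f,uv,.05).round(4))
print("cam",ray(f,(320,240),1.))
E
```

```text
black [251.  126.1] [244 119  15  15 181] [0.8292 0.1066 0.11  ]
black [248.3 173. ] [241 166  15  15 174] [0.7361 0.1106 0.11  ]
black [282.1 239.5] [275 232  15  16 177] [0.6087 0.0472 0.11  ]
black [349.1 250.1] [343 244  14  14 144] [ 0.5877 -0.075   0.11  ]
black [308.5 277.3] [302 270  14  15 172] [ 5.387e-01 -3.000e-04  1.100e-01]
black [330.2 356.2] [324 350  14  14 144] [ 0.3995 -0.0372  0.11  ]
black [269.1 455.2] [240 446  58  20 379] [0.2376 0.0693 0.11  ]
black [293.2 474.6] [254 465  67  15 439] [0.2062 0.0286 0.11  ]
jar [ 0.599  -0.0134  0.043 ]
pan [ 0.4925 -0.3211  0.068 ]
tl [0.628  0.3836 0.016 ]
tr [0.6451 0.2536 0.016 ]
br [0.3733 0.215  0.016 ]
bl [0.3546 0.3445 0.016 ]
bay tl [0.664  0.0876 0.017 ]
bay tr [ 0.6265 -0.1257  0.017 ]
bay br [ 0.4684 -0.0929  0.017 ]
bay bl [0.5083 0.1183 0.017 ]
bal tl [ 0.5835 -0.2436  0.05  ]
bal tr [ 0.5777 -0.4102  0.05  ]
bal br [ 0.3457 -0.3976  0.05  ]
bal bl [ 0.3481 -0.2306  0.05  ]
cam [ 0.4496971  -0.00376089  1.        ]
```

View pics/crop.png

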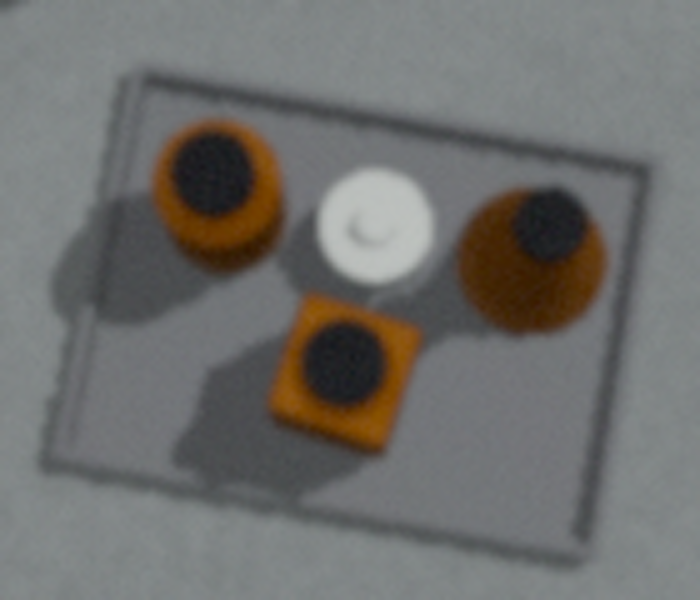

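The crop confirms the layout: the three amber pieces surround the jar, and the spacings fit (round to flask is 124 mm, with the jar at the midpoint). The square bottle is yawed by about -16°. Next I move above it.

```bash
cat > go.py <<'E'
import sys
from h import *
from rig import get_state
s=get_state(); M=R.from_rotvec(s["ee_rot"]).as_matrix(); th=np.degrees(np.arctan2(M[1,0],M[0,0]))
print("t %.2f pos"%s["time"],np.round(s["position"],4),"theta %.2f tilt %.2f"%(th,np.degrees(np.arccos(-M[2,2]))),"gap %.4f grip %.1f"%(s["finger_gap"],s["finger_force"]),"F",np.round(s["contact_force"],1))
if len(sys.argv)>3: print("shift",np.round(M.T@(np.array(sys.argv[1:4],float)-s["position"]),4))
E
python3 -m creep '[[0,0,-6.56,0,0,0,0],[0,0,-6.56,0,0,0,0],[0,0,-6.56,0,0,0,0],[0,0,-6.56,0,0,0,0],[0,0,-6.56,0,0,0,0],[0,0,-6.56,0,0,0,0],[0,0,-6.56,0,0,0,0],[0,0,-6.56,0,0,0,0],[0,0,0,0,0,0,0]]'
python3 -m creep '[[0,0,0,0.03,0.0084,0,0],[0,0,0,0.03,0.0084,0,0],[0,0,0,0.03,0.0084,0,0],[0,0,0,0.03,0.0084,0,0],[0,0,0,0.03,0.0084,0,0],[0,0,0,0.03,0.0084,0,0],[0,0,0,0.03,0.0084,0,0],[0,0,0,0.03,0.0084,0,0],[0,0,0,0.03,0.0084,0,0],[0,0,0,0.03,0.0084,0,0]]'
python3 -m creep '[[0,0,0,0.03,0.0084,0,0],[0,0,0,0.03,0.0084,0,0],[0,0,0,0.03,0.0084,0,0],[0,0,0,0.03,0.0084,0,0],[0,0,0,0.03,0.0084,0,0],[0,0,0,0.03,0.0084,0,0],[0,0,0,0.03,0.0084,0,0],[0,0,0,0.03,0.0084,0,0],[0,0,0,0.03,0.0084,0,0],[0,0,0,0.03,0.0084,0,0],[0,0,0,0,0,0,0],[0,0,0,0,0,0,0]]'
python3 go.py 0.5387 -0.0003 0.25
python3 - <<'E'
from h import *
from rig import grab_frame
f=grab_frame("wrist"); pickle.dump(f,open("w0.pkl","wb")); cv2.imwrite("pics/w0.png",f["img"][:,:,::-1])
for p in [(0.5387,-.0003,.11),(.6087,.0472,.11),(.5877,-.075,.11),(.599,-.0134,.043)]: print(p,proj(f,p).round(1))
E
```

```text
time: 0.85
position: [0.211, -0.5346, 0.2522]
ee_rot: [-2.504, -1.895, -0.001]
contact_force: [0.8, 0.8, -0.2]
finger_gap: 0.0881
finger_force: 0.0
time: 1.68
position: [0.3749, -0.2681, 0.2526]
ee_rot: [-2.513, -1.885, -0.0]
contact_force: [0.7, -0.3, -0.1]
finger_gap: 0.088
finger_force: 0.0
time: 2.68
position: [0.5379, -0.0032, 0.2522]
ee_rot: [-2.508, -1.891, 0.001]
contact_force: [-0.2, -0.5, -0.6]
finger_gap: 0.0881
finger_force: 0.0
t 2.68 pos [ 0.5379 -0.0032  0.2522] theta 74.02 tilt 0.06 gap 0.0881 grip 0.0 F [-0.2 -0.5 -0.6]
shift [0.003  0.     0.0022]
(0.5387, -0.0003, 0.11) [[321.1 224.4]]
(0.6087, 0.0472, 0.11) [[392.3 142.8]]
(0.5877, -0.075, 0.11) [[398.3 288.2]]
(0.599, -0.0134, 0.043) [[382.5 201.5]]
```

View pics/w0.png

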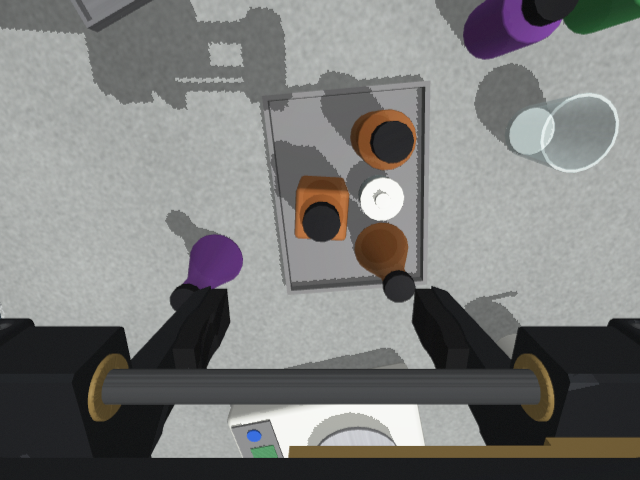

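The wrist view agrees: the square cap at (322,221) is within 3 px of the prediction, the round cap is at (392,142), the flask at (398,286) and the jar at (382,198). The square body is aligned with the fingers. I descend and grasp.

```bash

python3 -m creep '[[0,0,0,0.004,0,0.0185,0],[0,0,0,0,0,0.0185,0],[0,0,0,0,0,0.0185,0],[0,0,0,0,0,0.0185,0],[0,0,0,0,0,0.0185,0],[0,0,0,0,0,0.0185,0],[0,0,0,0,0,0.0185,0],[0,0,0,0,0,0.0185,0],[0,0,0,0,0,0.0185,0],[0,0,0,0,0,0.0185,0],[0,0,0,0,0,0,0],[0,0,0,0,0,0,0]]' 25
python3 go.py 0.5387 0.0007 0.067
python3 -m creep '[[0,0,0,0,0,0,0.2],[0,0,0,0,0,0,0.3],[0,0,0,0,0,0,0.4],[0,0,0,0,0,0,0.5],[0,0,0,0,0,0,0.6],[0,0,0,0,0,0,0.6],[0,0,0,0,0,0,0.6],[0,0,0,0,0,0,0.6]]' 25
python3 -m creep '[[0,0,0,0,0,-0.005,0.6],[0,0,0,0,0,-0.015,0.6],[0,0,0,0,0,0,0.6]]'
python3 go.py
```

```text
time: 3.73
position: [0.5377, -0.0016, 0.0671]
ee_rot: [-2.51, -1.886, 0.003]
contact_force: [0.3, -0.2, 0.3]
finger_gap: 0.0881
finger_force: 0.0
t 3.73 pos [ 0.5377 -0.0016  0.0671] theta 73.86 tilt 0.15 gap 0.0881 grip 0.0 F [ 0.3 -0.2  0.3]
shift [0.0024 0.0003 0.0001]
time: 4.4
position: [0.5391, -0.0005, 0.0681]
ee_rot: [2.508, 1.891, 0.0]
contact_force: [-1.2, 0.3, 4.4]
finger_gap: 0.0481
finger_force: 24.6
time: 4.65
position: [0.5401, -0.0007, 0.0895]
ee_rot: [2.507, 1.89, 0.003]
contact_force: [0.6, 0.3, -1.1]
finger_gap: 0.0479
finger_force: 24.6
t 4.65 pos [ 0.5401 -0.0007  0.0895] theta 74.02 tilt 0.15 gap 0.0479 grip 24.6 F [ 0.6  0.3 -1.1]
```

```bash

python3 -m creep '[[0,0,0,0,0,-0.02,0.6],[0,0,0,0,0,-0.02,0.6],[0,0,0,0,0,-0.02,0.6],[0,0,0,0,0,-0.02,0.6],[0,0,0,0,0,-0.02,0.6],[0,0,0,0,0,0,0.6]]'
python3 -m creep '[[0,0,0,0.02,-0.0168,0,0.6],[0,0,0,0.02,-0.0168,0,0.6],[0,0,0,0.02,-0.0168,0,0.6],[0,0,0,0.02,-0.0168,0,0.6],[0,0,0,0.02,-0.0168,0,0.6],[0,0,0,0.02,-0.0168,0,0.6],[0,0,0,0.02,-0.0168,0,0.6],[0,0,0,0.02,-0.0168,0,0.6],[0,0,0,0.02,-0.0168,0,0.6],[0,0,0,0.02,-0.0168,0,0.6],[0,0,0,0.02,-0.0168,0,0.6],[0,0,0,0.02,-0.0168,0,0.6]]'
python3 -m creep '[[0,0,0,0,0,0,0.6],[0,0,0,0,0,0,0.6],[0,0,0,0,0,0,0.6]]'
python3 go.py 0.411 0.286 0.068
python3 - <<'E'
from h import *
from rig import grab_frame
f=grab_frame("side"); cv2.imwrite("pics/s1.png",f["img"][:,:,::-1])
E
```

```text
time: 5.15
position: [0.5413, -0.0009, 0.1914]
ee_rot: [2.504, 1.888, 0.007]
contact_force: [1.3, -0.4, -2.2]
finger_gap: 0.0485
finger_force: 24.6
time: 6.15
position: [0.4099, 0.2866, 0.186]
ee_rot: [-2.508, -1.89, 0.002]
contact_force: [-0.2, -0.3, -2.0]
finger_gap: 0.0481
finger_force: 24.6
time: 6.4
position: [0.4109, 0.2853, 0.1866]
ee_rot: [2.508, 1.892, -0.002]
contact_force: [0.0, -0.1, -2.7]
finger_gap: 0.0481
finger_force: 24.6
t 6.40 pos [0.4109 0.2853 0.1866] theta 74.04 tilt 0.08 gap 0.0481 grip 24.6 F [ 0.  -0.1 -2.7]
shift [ 0.0009 -0.      0.1186]
```

View pics/s1.png

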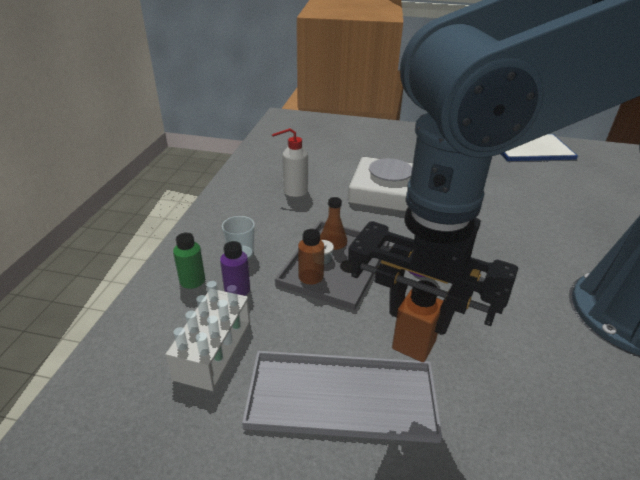

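The side view shows the square bottle held upright at about (415,325), ready to go down at the near-robot end of the side tray.

```bash

python3 -m creep '[[0,0,0,0,0,0.02,0.6],[0,0,0,0,0,0.02,0.6],[0,0,0,0,0,0.02,0.6],[0,0,0,0,0,0.02,0.6],[0,0,0,0,0,0.02,0.6],[0,0,0,0,0,0.01,0.6],[0,0,0,0,0,0.006,0.6],[0,0,0,0,0,0.003,0.6],[0,0,0,0,0,0.001,0.6],[0,0,0,0,0,0,0.6],[0,0,0,0,0,0,0.6]]'
python3 -m creep '[[0,0,0,0,0,0.0005,0.6],[0,0,0,0,0,0,0.45],[0,0,0,0,0,0,0.4],[0,0,0,0,0,0,0.35],[0,0,0,0,0,0,0.3],[0,0,0,0,0,0,0.3],[0,0,0,0,0,-0.01,0.3],[0,0,0,0,0,-0.02,0.3],[0,0,0,0,0,-0.03,0.3],[0,0,0,0,0,-0.03,0.2],[0,0,0,0,0,-0.0305,0],[0,0,0,0,0,0,0]]'
python3 -m creep '[[0,0,0,-0.0248,0.0224,0,0],[0,0,0,-0.0248,0.0224,0,0],[0,0,0,-0.0248,0.0224,0,0],[0,0,0,-0.0248,0.0224,0,0],[0,0,0,-0.0248,0.0224,0,0],[0,0,0,-0.0248,0.0224,0,0],[0,0,0,-0.0248,0.0224,0,0],[0,0,0,-0.0248,0.0224,0,0],[0,0,0,-0.0248,0.0224,0,0],[0,0,0,-0.0248,0.0224,0,0],[0,0,0,-0.0248,0.0224,0,0],[0,0,0,-0.0248,0.0224,0,0]]'
python3 -m creep '[[0,0,0,0,0,0,0],[0,0,0,0,0,0,0],[0,0,0,0,0,0,0]]'
python3 go.py 0.5877 -0.074 0.084
python3 - <<'E'
from h import *
from rig import grab_frame
f=grab_frame("top"); cv2.imwrite("pics/t1.png",f["img"][:,:,::-1])
f=grab_frame("wrist"); 
m=(f["img"].max(2)<45).astype(np.uint8); m[330:]=0
n,l,s,c=cv2.connectedComponentsWithStats(m)
for i in range(1,n):
    if s[i,4]>100: print("black",c[i].round(1),s[i],ray(f,c[i],.110).round(4))
print(proj(f,(.5877,-.075,.11)))
E
```

```text
time: 7.37
position: [0.412, 0.286, 0.0687]
ee_rot: [2.508, 1.891, 0.003]
contact_force: [0.1, -0.4, -1.8]
finger_gap: 0.0481
finger_force: 24.6
time: 8.37
position: [0.4147, 0.2873, 0.1949]
ee_rot: [2.506, 1.889, 0.017]
contact_force: [1.2, -0.4, 0.6]
finger_gap: 0.0794
finger_force: 0.0
time: 9.37
position: [0.588, -0.076, 0.1878]
ee_rot: [-2.509, -1.891, 0.0]
contact_force: [0.7, 0.2, 0.3]
finger_gap: 0.0882
finger_force: 0.0
time: 9.62
position: [0.587, -0.0739, 0.1873]
ee_rot: [-2.508, -1.89, 0.001]
contact_force: [-0.4, 0.3, -1.1]
finger_gap: 0.0878
finger_force: 0.0
t 9.62 pos [ 0.587  -0.0739  0.1873] theta 73.99 tilt 0.08 gap 0.0878 grip 0.0 F [-0.4  0.3 -1.1]
shift [1.000e-04 8.000e-04 1.033e-01]
black [298.  58.] [ 272   30   58   51 1586] [0.6068 0.0418 0.11  ]
black [247.4 153.7] [ 224  130   46   47 1129] [0.5633 0.0017 0.11  ]
black [323.8 256.7] [ 305  236   42   42 1260] [ 0.5888 -0.0733  0.11  ]
black [ 46.9 275. ] [  22  255   51   41 1509] [ 0.4094 -0.0356  0.11  ]
black [201.8 311.7] [ 160  287   70   43 2037] [ 0.4973 -0.0894  0.11  ]
black [439.7 311.7] [ 413  287   69   43 2032] [ 0.6541 -0.1341  0.11  ]
black [ 45.7 325.8] [  0 319 124  11 584] [ 0.3884 -0.07    0.11  ]
black [594.9 325.9] [519 319 121  11 572] [ 0.7559 -0.1748  0.11  ]
[[322.94359765 259.49857925]]
```

View pics/t1.png

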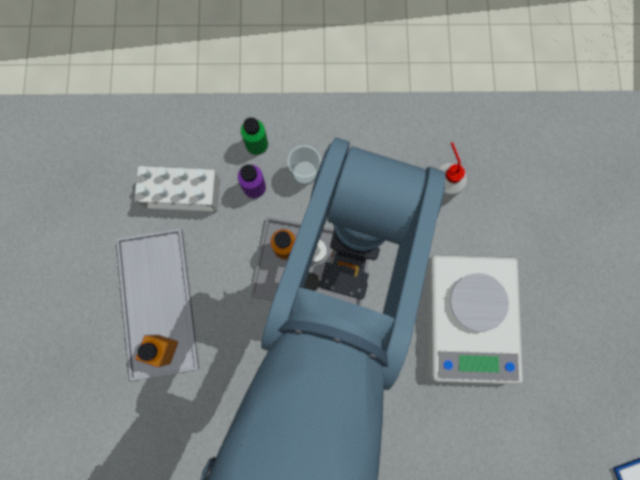

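The top view shows the square bottle standing in the side tray (155,350), and the hand above the flask. I now take the flask by its neck.

```bash

python3 -m creep '[[0,0,0,0.0005,0.001,0.02,0],[0,0,0,0,0,0.02,0],[0,0,0,0,0,0.02,0],[0,0,0,0,0,0.02,0],[0,0,0,0,0,0.015,0],[0,0,0,0,0,0.008,0],[0,0,0,0,0,0,0.3],[0,0,0,0,0,0,0.5],[0,0,0,0,0,0,0.6],[0,0,0,0,0,0,0.7],[0,0,0,0,0,0,0.75],[0,0,0,0,0,0,0.85]]' 20
python3 -m creep '[[0,0,0,0,0,0,0.85],[0,0,0,0,0,0,0.85],[0,0,0,0,0,0,0.85],[0,0,0,0,0,0,0.85],[0,0,0,0,0,-0.005,0.85],[0,0,0,0,0,-0.015,0.85],[0,0,0,0,0,0,0.85],[0,0,0,0,0,0,0.85]]'
python3 go.py
```

```text
time: 10.72
position: [0.5892, -0.0743, 0.0856]
ee_rot: [2.508, 1.89, 0.001]
contact_force: [-0.2, -0.3, 0.2]
finger_gap: 0.0503
finger_force: 0.0
time: 11.38
position: [0.5893, -0.0744, 0.1054]
ee_rot: [2.508, 1.89, 0.002]
contact_force: [-0.0, -0.6, -2.3]
finger_gap: 0.0251
finger_force: 19.6
t 11.38 pos [ 0.5893 -0.0744  0.1054] theta 74.02 tilt 0.10 gap 0.0251 grip 19.6 F [-0.  -0.6 -2.3]
```

```bash

python3 -m creep '[[0,0,0,0,0,-0.02,0.85],[0,0,0,0,0,-0.03,0.85],[0,0,0,0,0,-0.03,0.85],[0,0,0,0,0,-0.03,0.85],[0,0,0,0,0,0,0.85],[0,0,0,0,0,0,0.85]]'
python3 -m creep '[[0,0,0,0.0278,-0.0156,0,0.85],[0,0,0,0.0278,-0.0156,0,0.85],[0,0,0,0.0278,-0.0156,0,0.85],[0,0,0,0.0278,-0.0156,0,0.85],[0,0,0,0.0278,-0.0156,0,0.85],[0,0,0,0.0278,-0.0156,0,0.85],[0,0,0,0.0278,-0.0156,0,0.85],[0,0,0,0.0278,-0.0156,0,0.85],[0,0,0,0.0278,-0.0156,0,0.85],[0,0,0,0.0278,-0.0156,0,0.85],[0,0,0,0.0278,-0.0156,0,0.85],[0,0,0,0.0278,-0.0156,0,0.85]]'
python3 -m creep '[[0,0,0,0,0,0,0.85],[0,0,0,0,0,0,0.85],[0,0,0,0,0,0.03,0.85],[0,0,0,0,0,0.03,0.85],[0,0,0,0,0,0.03,0.85],[0,0,0,0,0,0.02,0.85],[0,0,0,0,0,0.01,0.85],[0,0,0,0,0,0.006,0.85],[0,0,0,0,0,0.003,0.85],[0,0,0,0,0,0.001,0.85],[0,0,0,0,0,0,0.85],[0,0,0,0,0,0,0.85]]'
python3 go.py 0.5 0.299 0.085
```

```text
time: 11.88
position: [0.5896, -0.0745, 0.216]
ee_rot: [2.506, 1.889, 0.003]
contact_force: [0.3, 0.5, -2.8]
finger_gap: 0.0252
finger_force: 19.6
time: 12.88
position: [0.4986, 0.299, 0.2117]
ee_rot: [-2.508, -1.89, 0.007]
contact_force: [0.2, 0.6, -1.7]
finger_gap: 0.0245
finger_force: 19.6
time: 13.88
position: [0.5016, 0.2983, 0.0861]
ee_rot: [2.508, 1.89, 0.004]
contact_force: [0.5, -0.0, -1.6]
finger_gap: 0.0251
finger_force: 19.6
t 13.88 pos [0.5016 0.2983 0.0861] theta 74.01 tilt 0.14 gap 0.0251 grip 19.6 F [ 0.5 -0.  -1.6]
shift [ 0.0002 -0.0018  0.0011]
```

```bash

python3 -m creep '[[0,0,0,0,0,0.0005,0.75],[0,0,0,0,0,0,0.65],[0,0,0,0,0,0,0.55],[0,0,0,0,0,0,0.5],[0,0,0,0,0,0,0.5],[0,0,0,0,0,-0.01,0.5],[0,0,0,0,0,-0.02,0.5],[0,0,0,0,0,-0.03,0.5],[0,0,0,0,0,-0.03,0.3],[0,0,0,0,0,-0.04,0],[0,0,0,0,0,0,0],[0,0,0,0,0,0,0]]'
python3 -m creep '[[0,0,0,-0.0213,0.0174,0,0],[0,0,0,-0.0213,0.0174,0,0],[0,0,0,-0.0213,0.0174,0,0],[0,0,0,-0.0213,0.0174,0,0],[0,0,0,-0.0213,0.0174,0,0],[0,0,0,-0.0213,0.0174,0,0],[0,0,0,-0.0213,0.0174,0,0],[0,0,0,-0.0213,0.0174,0,0],[0,0,0,-0.0213,0.0174,0,0],[0,0,0,-0.0213,0.0174,0,0],[0,0,0,0,0,0,0],[0,0,0,0,0,0,0]]'
python3 go.py 0.6087 0.0472 0.067
python3 - <<'E'
from h import *
from rig import grab_frame
f=grab_frame("wrist"); cv2.imwrite("pics/w2.png",f["img"][:,:,::-1])
m=(f["img"].max(2)<45).astype(np.uint8); m[330:]=0
n,l,s,c=cv2.connectedComponentsWithStats(m)
for i in range(1,n):
    if s[i,4]>100: print("black",c[i].round(1),s[i],ray(f,c[i],.110).round(4))
E
```

```text
time: 14.88
position: [0.5025, 0.2988, 0.2183]
ee_rot: [2.507, 1.89, 0.011]
contact_force: [-0.8, 0.2, -0.4]
finger_gap: 0.0682
finger_force: 0.0
time: 15.88
position: [0.6088, 0.0442, 0.2127]
ee_rot: [-2.51, -1.886, 0.003]
contact_force: [0.5, -0.2, 0.2]
finger_gap: 0.0882
finger_force: 0.0
t 15.88 pos [0.6088 0.0442 0.2127] theta 73.86 tilt 0.15 gap 0.0882 grip 0.0 F [ 0.5 -0.2  0.2]
shift [ 0.0029 -0.0005  0.1457]
black [621.   57.2] [ 598   27   42   56 1858] [0.816  0.1095 0.11  ]
black [484.3  91.4] [ 456   65   58   52 2336] [0.7343 0.1133 0.11  ]
black [318.8 234.9] [ 301  213   42   46 1291] [0.609  0.0514 0.11  ]
black [201.7 311.7] [ 160  287   70   43 2045] [0.505  0.0166 0.11  ]
black [439.6 311.7] [ 413  287   69   43 2025] [ 0.6807 -0.034   0.11  ]
black [ 45.8 325.8] [  0 319 124  11 583] [0.3828 0.0387 0.11  ]
black [594.8 325.9] [519 319 121  11 570] [ 0.7946 -0.0797  0.11  ]
```

View pics/w2.png

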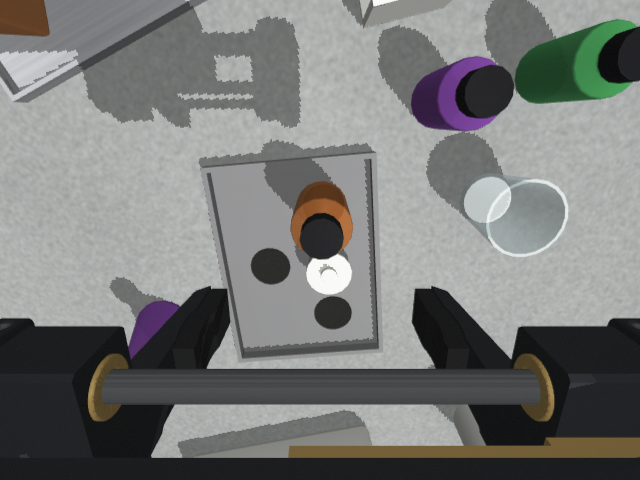

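The wrist view shows the round bottle cap at (322,236), the jar untouched at (329,272) and both vacated pads bare. I add about 3 mm along tool x, then descend.

```bash

python3 -m creep '[[0,0,0,0.003,0,0.02,0],[0,0,0,0,0,0.02,0],[0,0,0,0,0,0.02,0],[0,0,0,0,0,0.02,0],[0,0,0,0,0,0.02,0],[0,0,0,0,0,0.02,0],[0,0,0,0,0,0.017,0],[0,0,0,0,0,0.009,0],[0,0,0,0,0,0,0],[0,0,0,0,0,0,0.1],[0,0,0,0,0,0,0.2],[0,0,0,0,0,0,0.3]]' 25
python3 -m creep '[[0,0,0,0,0,0,0.4],[0,0,0,0,0,0,0.5],[0,0,0,0,0,0,0.6],[0,0,0,0,0,0,0.6],[0,0,0,0,0,0,0.6],[0,0,0,0,0,-0.005,0.6],[0,0,0,0,0,-0.015,0.6],[0,0,0,0,0,0,0.6]]'
python3 go.py
```

```text
time: 16.93
position: [0.6111, 0.0484, 0.0697]
ee_rot: [2.507, 1.89, 0.003]
contact_force: [-0.6, -0.6, 0.8]
finger_gap: 0.0703
finger_force: 0.0
time: 17.6
position: [0.6112, 0.0481, 0.0901]
ee_rot: [2.507, 1.89, 0.003]
contact_force: [2.0, -0.0, -1.3]
finger_gap: 0.0492
finger_force: 25.0
t 17.60 pos [0.6112 0.0481 0.0901] theta 74.01 tilt 0.15 gap 0.0492 grip 25.0 F [ 2.  -0.  -1.3]
```

```bash

python3 -m creep '[[0,0,0,0,0,-0.02,0.6],[0,0,0,0,0,-0.03,0.6],[0,0,0,0,0,-0.03,0.6],[0,0,0,0,0,-0.03,0.6],[0,0,0,0,0,0,0.6],[0,0,0,0,0,0,0.6]]'
python3 -m creep '[[0,0,0,0.0248,-0.0092,0,0.6],[0,0,0,0.0248,-0.0092,0,0.6],[0,0,0,0.0248,-0.0092,0,0.6],[0,0,0,0.0248,-0.0092,0,0.6],[0,0,0,0.0248,-0.0092,0,0.6],[0,0,0,0.0248,-0.0092,0,0.6],[0,0,0,0.0248,-0.0092,0,0.6],[0,0,0,0.0248,-0.0092,0,0.6],[0,0,0,0.0248,-0.0092,0,0.6],[0,0,0,0.0248,-0.0092,0,0.6],[0,0,0,0,0,0,0.6],[0,0,0,0,0,0,0.6]]'
python3 go.py 0.589 0.312 0.069
python3 -m creep '[[0,0,0,0,0,0.03,0.6],[0,0,0,0,0,0.03,0.6],[0,0,0,0,0,0.03,0.6],[0,0,0,0,0,0.02,0.6],[0,0,0,0,0,0.01,0.6],[0,0,0,0,0,0.006,0.6],[0,0,0,0,0,0.003,0.6],[0,0,0,0,0,0.001,0.6],[0,0,0,0,0,0,0.6],[0,0,0,0,0,0,0.6]]'
python3 go.py 0.589 0.312 0.069
python3 - <<'E'
from h import *
from rig import grab_frame
f=grab_frame("side"); cv2.imwrite("pics/s3.png",f["img"][:,:,::-1])
E
```

```text
time: 18.1
position: [0.6113, 0.0481, 0.1997]
ee_rot: [2.507, 1.889, 0.005]
contact_force: [0.2, 0.1, -2.8]
finger_gap: 0.0492
finger_force: 25.0
time: 19.1
position: [0.5882, 0.3129, 0.195]
ee_rot: [-2.505, -1.893, 0.007]
contact_force: [0.1, -0.3, -2.8]
finger_gap: 0.049
finger_force: 25.0
t 19.10 pos [0.5882 0.3129 0.195 ] theta 74.16 tilt 0.25 gap 0.0490 grip 25.0 F [ 0.1 -0.3 -2.8]
shift [-0.0003  0.0014  0.126 ]
time: 19.93
position: [0.591, 0.3123, 0.0698]
ee_rot: [2.508, 1.89, 0.004]
contact_force: [-0.1, 0.1, -2.5]
finger_gap: 0.0492
finger_force: 25.0
t 19.93 pos [0.591  0.3123 0.0698] theta 74.01 tilt 0.15 gap 0.0492 grip 25.0 F [-0.1  0.1 -2.5]
shift [-0.0008 -0.0018  0.0008]
```

View pics/s3.png

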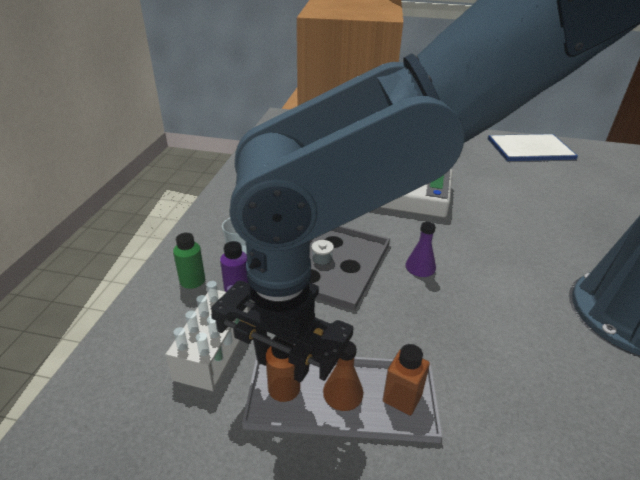

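The side view shows all three standing in the side tray at about (283,375), (343,385) and (405,380), with the jar still in place at (321,250). I release, then move above the jar and turn the fingers to the reagent tray's y axis.

```bash

python3 -m creep '[[0,0,0,0,0,0.0005,0.5],[0,0,0,0,0,0,0.42],[0,0,0,0,0,0,0.35],[0,0,0,0,0,0,0.3],[0,0,0,0,0,0,0.3],[0,0,0,0,0,-0.01,0.3],[0,0,0,0,0,-0.02,0.3],[0,0,0,0,0,-0.03,0.3],[0,0,0,0,0,-0.03,0.3],[0,0,0,0,0,-0.04,0],[0,0,0,0,0,0,0],[0,0,0,0,0,0,0]]'
python3 -m creep '[[0,0,0,-0.0258,0.0082,0,0],[0,0,0,-0.0258,0.0082,0,0],[0,0,0,-0.0258,0.0082,0,0],[0,0,0,-0.0258,0.0082,0,0],[0,0,0,-0.0258,0.0082,0,0],[0,0,0,-0.0258,0.0082,0,0],[0,0,0,-0.0258,0.0082,0,0],[0,0,0,-0.0258,0.0082,0,0],[0,0,0,-0.0258,0.0082,0,0],[0,0,0,-0.0258,0.0082,0,0],[0,0,0,-0.0258,0.0082,0,0],[0,0,0,-0.0258,0.0082,0,0]]'
python3 -m creep '[[0,0,7,0,0,0,0],[0,0,7,0,0,0,0],[0,0,7,0,0,0,0],[0,0,7,0,0,0,0],[0,0,7,0,0,0,0],[0,0,7,0,0,0,0],[0,0,7,0,0,0,0],[0,0,7,0,0,0,0],[0,0,7,0,0,0,0],[0,0,7,0,0,0,0],[0,0,7,0,0,0,0],[0,0,7,0,0,0,0]]'
python3 -m creep '[[0,0,0,0,0,0,0],[0,0,0,0,0,0,0],[0,0,0,0,0,0,0]]'
python3 go.py 0.599 -0.0125 0.03
python3 - <<'E'
from h import *
from rig import grab_frame
f=grab_frame("wrist"); cv2.imwrite("pics/w4.png",f["img"][:,:,::-1])
m=(f["img"].min(2)>200).astype(np.uint8)
n,l,s,c=cv2.connectedComponentsWithStats(m)
for i in range(1,n):
    if s[i,4]>300: print("white",c[i].round(1),s[i],ray(f,c[i],.037).round(4))
print(proj(f,(.599,-.0125,.037)))
E
```

```text
time: 20.98
position: [0.5921, 0.3128, 0.2026]
ee_rot: [2.507, 1.89, 0.012]
contact_force: [0.2, 0.8, 0.1]
finger_gap: 0.0797
finger_force: 0.0
time: 21.98
position: [0.5983, -0.0139, 0.1966]
ee_rot: [-2.507, -1.89, 0.002]
contact_force: [0.7, 0.7, -0.9]
finger_gap: 0.0879
finger_force: 0.0
time: 22.98
position: [0.5984, -0.0125, 0.1964]
ee_rot: [-3.129, 0.283, 0.004]
contact_force: [-0.6, 0.4, 0.2]
finger_gap: 0.0882
finger_force: 0.0
time: 23.23
position: [0.5989, -0.0126, 0.1971]
ee_rot: [-3.13, 0.268, 0.002]
contact_force: [0.2, 1.2, 0.0]
finger_gap: 0.0884
finger_force: 0.0
t 23.23 pos [ 0.5989 -0.0126  0.1971] theta -9.79 tilt 0.07 gap 0.0884 grip 0.0 F [0.2 1.2 0. ]
shift [ 3.000e-04 -1.000e-04  1.671e-01]
white [ 14.3 123.5] [   0   60   40  107 1936] [0.7201 0.2153 0.037 ]
white [612.3 249.7] [ 585  189   55  137 4356] [ 0.5278 -0.2657  0.037 ]
white [321.8 218.9] [ 297  195   50   49 1849] [ 0.6005 -0.0133  0.037 ]
[[321.17623707 220.66542763]]
```

View pics/w4.png

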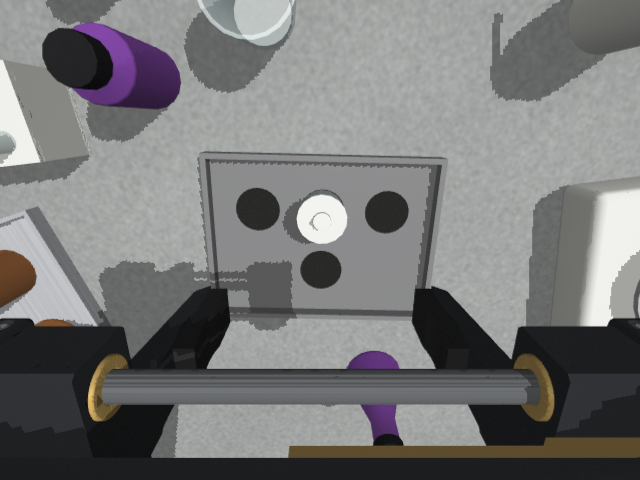

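The wrist view shows the jar centred at (322,219), i.e. (0.6005, -0.0133), with the three pads free. I grasp the jar.

```bash

python3 -m creep '[[0,0,0,0.001,0,0.025,0],[0,0,0,0,0,0.025,0],[0,0,0,0,0,0.025,0],[0,0,0,0,0,0.025,0],[0,0,0,0,0,0.025,0],[0,0,0,0,0,0.02,0],[0,0,0,0,0,0.013,0],[0,0,0,0,0,0.01,0],[0,0,0,0,0,0,0],[0,0,0,0,0,0,0]]' 12
python3 go.py 0.6 -0.013 0.029
python3 -m creep '[[0,0,0,0,0,0,0.2],[0,0,0,0,0,0,0.3],[0,0,0,0,0,0,0.4],[0,0,0,0,0,0,0.5],[0,0,0,0,0,0,0.6],[0,0,0,0,0,0,0.6],[0,0,0,0,0,0,0.6],[0,0,0,0,0,0,0.6],[0,0,0,0,0,-0.005,0.6],[0,0,0,0,0,-0.015,0.6],[0,0,0,0,0,0,0.6]]' 12
python3 go.py
```

```text
time: 24.12
position: [0.6005, -0.0129, 0.03]
ee_rot: [3.13, -0.273, 0.0]
contact_force: [-0.4, 1.0, -0.0]
finger_gap: 0.0884
finger_force: 0.0
t 24.12 pos [ 0.6005 -0.0129  0.03  ] theta -9.95 tilt 0.01 gap 0.0884 grip 0.0 F [-0.4  1.  -0. ]
shift [-0.0005  0.0001  0.001 ]
time: 25.03
position: [0.6018, -0.0132, 0.0519]
ee_rot: [3.129, -0.273, 0.005]
contact_force: [1.3, 0.6, -0.3]
finger_gap: 0.0421
finger_force: 14.3
t 25.03 pos [ 0.6018 -0.0132  0.0519] theta -9.98 tilt 0.19 gap 0.0421 grip 14.3 F [ 1.3  0.6 -0.3]
```

```bash

python3 -m creep '[[0,0,0,0,0,-0.02,0.6],[0,0,0,0,0,-0.03,0.6],[0,0,0,0,0,-0.03,0.6],[0,0,0,0,0,-0.03,0.6],[0,0,0,0,0,-0.02,0.6],[0,0,0,0,0,0,0.6]]'
python3 -m creep '[[0,0,0,-0.0044,0.0268,0,0.6],[0,0,0,-0.0044,0.0268,0,0.6],[0,0,0,-0.0044,0.0268,0,0.6],[0,0,0,-0.0044,0.0268,0,0.6],[0,0,0,-0.0044,0.0268,0,0.6],[0,0,0,-0.0044,0.0268,0,0.6],[0,0,0,-0.0044,0.0268,0,0.6],[0,0,0,-0.0044,0.0268,0,0.6],[0,0,0,-0.0044,0.0268,0,0.6],[0,0,0,-0.0044,0.0268,0,0.6],[0,0,0,-0.0044,0.0268,0,0.6],[0,0,0,-0.0044,0.0268,0,0.6]]'
python3 -m creep '[[0,0,0,0,0,0,0.6],[0,0,0,0,0,0,0.6],[0,0,0,0,0,0,0.6]]'
python3 go.py 0.4925 -0.321 0.093
python3 - <<'E'
from h import *
from rig import grab_frame
f=grab_frame("wrist"); im=f["img"].copy()
c=np.array([.4925,-.321,.068]); a=np.linspace(0,2*np.pi,120)
for q in proj(f,np.c_[c[0]+.055*np.cos(a),c[1]+.055*np.sin(a),a*0+.068]): cv2.circle(im,tuple(int(v) for v in q),1,(255,0,0),-1)
cv2.imwrite("pics/w5.png",im[:,:,::-1])
E
```

```text
time: 25.53
position: [0.6033, -0.0135, 0.1851]
ee_rot: [3.128, -0.273, 0.015]
contact_force: [0.7, -0.9, -0.2]
finger_gap: 0.0421
finger_force: 14.3
time: 26.53
position: [0.4914, -0.3212, 0.1779]
ee_rot: [-3.128, 0.274, 0.002]
contact_force: [-0.5, 0.6, -0.9]
finger_gap: 0.042
finger_force: 14.3
time: 26.78
position: [0.4921, -0.3197, 0.1784]
ee_rot: [-3.128, 0.274, 0.002]
contact_force: [0.3, 0.5, -0.9]
finger_gap: 0.042
finger_force: 14.3
t 26.78 pos [ 0.4921 -0.3197  0.1784] theta -10.02 tilt 0.12 gap 0.0420 grip 14.3 F [ 0.3  0.5 -0.9]
shift [0.0008 0.0013 0.0854]
```

View pics/w5.png

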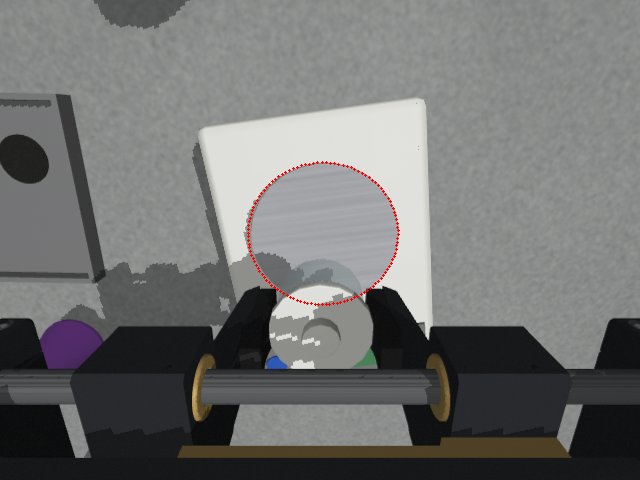

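The drawn circle sits right on the pan rim (centre about (323,233)), so the pan estimate holds. The jar is gripped straight. I lower it.

```bash

python3 -m creep '[[0,0,0,0.001,0.001,0.02,0.6],[0,0,0,0,0,0.02,0.6],[0,0,0,0,0,0.02,0.6],[0,0,0,0,0,0.012,0.6],[0,0,0,0,0,0.006,0.6],[0,0,0,0,0,0.004,0.6],[0,0,0,0,0,0.0015,0.6],[0,0,0,0,0,0,0.6],[0,0,0,0,0,0,0.6],[0,0,0,0,0,0,0.6]]'
python3 go.py 0.4925 -0.321 0.093
python3 -m creep '[[0,0,0,0,0,0.001,0.6],[0,0,0,0,0,0,0.6],[0,0,0,0,0,0,0.6]]'
python3 go.py 0.4925 -0.321 0.093
```

```text
time: 27.67
position: [0.4938, -0.3221, 0.0972]
ee_rot: [3.129, -0.273, 0.002]
contact_force: [0.8, 0.3, -0.5]
finger_gap: 0.0423
finger_force: 14.3
t 27.67 pos [ 0.4938 -0.3221  0.0972] theta -9.99 tilt 0.10 gap 0.0423 grip 14.3 F [ 0.8  0.3 -0.5]
shift [-0.0015 -0.0008  0.0042]
time: 27.92
position: [0.4934, -0.3217, 0.0954]
ee_rot: [3.129, -0.274, 0.0]
contact_force: [-0.6, -0.4, -1.1]
finger_gap: 0.0418
finger_force: 14.3
t 27.92 pos [ 0.4934 -0.3217  0.0954] theta -9.99 tilt 0.02 gap 0.0418 grip 14.3 F [-0.6 -0.4 -1.1]
shift [-0.001  -0.0006  0.0024]
```

```bash

python3 -m creep '[[0,0,0,0,0,0.001,0.6],[0,0,0,0,0,0,0.6],[0,0,0,0,0,0,0.6]]'
python3 -m creep '[[0,0,0,0,0,0.001,0.6],[0,0,0,0,0,0,0.6],[0,0,0,0,0,0,0.6]]'
```

```text
time: 28.17
position: [0.4932, -0.3216, 0.0941]
ee_rot: [-3.13, 0.273, 0.0]
contact_force: [-0.1, 0.3, -1.2]
finger_gap: 0.0424
finger_force: 14.3
time: 28.42
position: [0.4933, -0.3216, 0.0931]
ee_rot: [-3.13, 0.273, 0.0]
contact_force: [-0.3, 0.1, -1.0]
finger_gap: 0.0424
finger_force: 14.3
```

```bash

python3 -m creep '[[0,0,0,0,0,0.0005,0.5],[0,0,0,0,0,0,0.4],[0,0,0,0,0,0,0.3],[0,0,0,0,0,0,0.2],[0,0,0,0,0,0,0.1],[0,0,0,0,0,0,0],[0,0,0,0,0,-0.01,0],[0,0,0,0,0,-0.02,0],[0,0,0,0,0,-0.03,0],[0,0,0,0,0,-0.03,0],[0,0,0,0,0,-0.03,0],[0,0,0,0,0,0,0]]'
python3 -m creep '[[0,0,-7,0,0,0,0],[0,0,-7,0,0,0,0],[0,0,-7,0,0,0,0],[0,0,-7,0,0,0,0],[0,0,-7,0,0,0,0],[0,0,-7,0,0,0,0],[0,0,-7,0,0,0,0],[0,0,-7,0,0,0,0],[0,0,-7,0,0,0,0],[0,0,-7,0,0,0,0],[0,0,-7,0,0,0,0],[0,0,-7,0,0,0,0]]'
python3 -m creep '[[0,0,0,0,0,0,0],[0,0,0,0,0,0,0]]'
python3 go.py 0.59 0.312 0.2
python3 - <<'E'
from h import *
from rig import grab_frame
f=grab_frame("wrist"); cv2.imwrite("pics/w6.png",f["img"][:,:,::-1])
print("pan",proj(f,(.4925,-.321,.1)))
E
```

```text
time: 29.42
position: [0.496, -0.3241, 0.2208]
ee_rot: [3.122, -0.272, 0.014]
contact_force: [0.1, -0.2, 0.5]
finger_gap: 0.0886
finger_force: 0.0
time: 30.42
position: [0.4933, -0.3216, 0.2131]
ee_rot: [2.503, 1.898, 0.0]
contact_force: [-0.2, 0.6, 0.2]
finger_gap: 0.0881
finger_force: 0.0
time: 30.58
position: [0.4933, -0.3216, 0.213]
ee_rot: [2.512, 1.886, 0.0]
contact_force: [-0.0, 0.1, 0.5]
finger_gap: 0.0879
finger_force: 0.0
t 30.58 pos [ 0.4933 -0.3216  0.213 ] theta 73.80 tilt 0.01 gap 0.0879 grip 0.0 F [-0.   0.1  0.5]
shift [ 0.6354 -0.0839  0.0129]
pan [[319.65588571 239.05554011]]
```

View pics/w6.png

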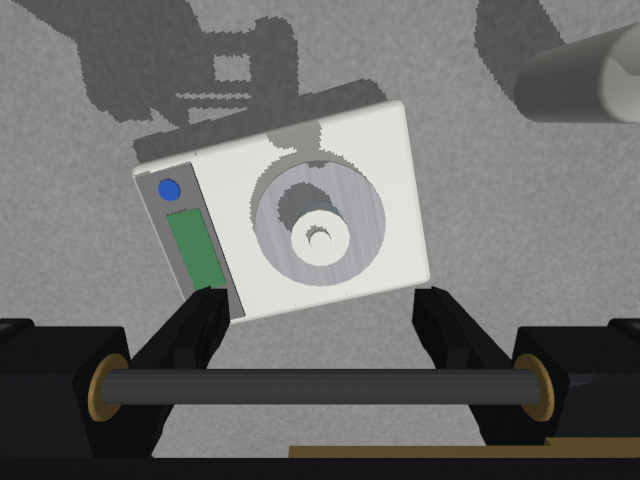

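The jar stands centred on the pan (knob at (320,239), predicted pan centre (319.7,239.1)). Now I fetch the round bottle to put it back.

```bash

python3 -m creep '[[0,0,0,0.0318,-0.0042,0,0],[0,0,0,0.0318,-0.0042,0,0],[0,0,0,0.0318,-0.0042,0,0],[0,0,0,0.0318,-0.0042,0,0],[0,0,0,0.0318,-0.0042,0,0],[0,0,0,0.0318,-0.0042,0,0],[0,0,0,0.0318,-0.0042,0,0],[0,0,0,0.0318,-0.0042,0,0],[0,0,0,0.0318,-0.0042,0,0],[0,0,0,0.0318,-0.0042,0,0]]'
python3 -m creep '[[0,0,0,0.0318,-0.0042,0,0],[0,0,0,0.0318,-0.0042,0,0],[0,0,0,0.0318,-0.0042,0,0],[0,0,0,0.0318,-0.0042,0,0],[0,0,0,0.0318,-0.0042,0,0],[0,0,0,0.0318,-0.0042,0,0],[0,0,0,0.0318,-0.0042,0,0],[0,0,0,0.0318,-0.0042,0,0],[0,0,0,0.0318,-0.0042,0,0],[0,0,0,0.0318,-0.0042,0,0.3],[0,0,0,0,0,0,0.3],[0,0,0,0,0,0,0.3]]'
python3 -m creep '[[0,0,0,0,0,0,0.3],[0,0,0,0,0,0,0.3],[0,0,0,0,0,0,0.3]]'
python3 go.py 0.590 0.312 0.07
python3 - <<'E'
from h import *
from rig import grab_frame
f=grab_frame("wrist"); pickle.dump(f,open("w7.pkl","wb"))
m=(f["img"].max(2)<45).astype(np.uint8); m[290:]=0
n,l,s,c=cv2.connectedComponentsWithStats(m)
for i in range(1,n):
    if s[i,4]>100: print("black",c[i].round(1),s[i],ray(f,c[i],.109).round(4))
E
```

```text
time: 31.47
position: [0.5405, -0.0028, 0.213]
ee_rot: [2.512, 1.886, 0.0]
contact_force: [0.4, -1.2, 0.9]
finger_gap: 0.0884
finger_force: 0.0
time: 32.47
position: [0.5873, 0.3144, 0.2124]
ee_rot: [-2.508, -1.891, 0.001]
contact_force: [-0.1, -0.1, -0.4]
finger_gap: 0.07
finger_force: 0.0
time: 32.72
position: [0.5879, 0.3116, 0.2129]
ee_rot: [2.511, 1.888, -0.0]
contact_force: [0.3, -0.0, 0.1]
finger_gap: 0.0615
finger_force: 0.0
t 32.72 pos [0.5879 0.3116 0.2129] theta 73.88 tilt 0.01 gap 0.0615 grip 0.0 F [ 0.3 -0.   0.1]
shift [0.001  0.0019 0.1429]
black [323.4 238.9] [ 303  217   43   45 1482] [0.5906 0.3146 0.109 ]
black [218.4 280.1] [199 267  56  23 713] [0.5062 0.3051 0.109 ]
```

```bash

python3 -m creep '[[0,0,0,0.001,0.002,0.025,0.3],[0,0,0,0,0,0.025,0.3],[0,0,0,0,0,0.025,0.3],[0,0,0,0,0,0.025,0.3],[0,0,0,0,0,0.025,0.3],[0,0,0,0,0,0.012,0.3],[0,0,0,0,0,0.006,0.3],[0,0,0,0,0,0,0.3],[0,0,0,0,0,0,0.4],[0,0,0,0,0,0,0.5],[0,0,0,0,0,0,0.6],[0,0,0,0,0,0,0.6]]' 25
python3 -m creep '[[0,0,0,0,0,0,0.6],[0,0,0,0,0,0,0.6],[0,0,0,0,0,-0.005,0.6],[0,0,0,0,0,-0.015,0.6],[0,0,0,0,0,-0.03,0.6],[0,0,0,0,0,-0.03,0.6],[0,0,0,0,0,-0.03,0.6],[0,0,0,0,0,-0.02,0.6],[0,0,0,0,0,0,0.6]]'
python3 -m creep '[[0,0,0,-0.0248,0.0092,0,0.6],[0,0,0,-0.0248,0.0092,0,0.6],[0,0,0,-0.0248,0.0092,0,0.6],[0,0,0,-0.0248,0.0092,0,0.6],[0,0,0,-0.0248,0.0092,0,0.6],[0,0,0,-0.0248,0.0092,0,0.6],[0,0,0,-0.0248,0.0092,0,0.6],[0,0,0,-0.0248,0.0092,0,0.6],[0,0,0,-0.0248,0.0092,0,0.6],[0,0,0,-0.0248,0.0092,0,0.6],[0,0,0,0,0,0,0.6],[0,0,0,0,0,0,0.6]]'
python3 -m creep '[[0,0,0,0,0,0,0.6],[0,0,0,0,0,0,0.6],[0,0,0,0,0,0,0.6]]'
python3 go.py 0.6105 0.0483 0.07
python3 - <<'E'
from h import *
from rig import grab_frame
f=grab_frame("wrist"); cv2.imwrite("pics/w8.png",f["img"][:,:,::-1])
m=(f["img"].max(2)<45).astype(np.uint8); m[330:]=0
n,l,s,c=cv2.connectedComponentsWithStats(m)
for i in range(1,n):
    if s[i,4]>100: print("black",c[i].round(1),s[i],ray(f,c[i],.006).round(4))
E
```

```text
time: 33.77
position: [0.5911, 0.3137, 0.0717]
ee_rot: [2.508, 1.89, 0.005]
contact_force: [-1.0, -0.2, 4.6]
finger_gap: 0.0493
finger_force: 25.0
time: 34.52
position: [0.5926, 0.3144, 0.2068]
ee_rot: [2.506, 1.889, 0.015]
contact_force: [0.9, -0.5, -1.9]
finger_gap: 0.0493
finger_force: 25.0
time: 35.52
position: [0.6093, 0.0483, 0.1984]
ee_rot: [-2.51, -1.886, 0.002]
contact_force: [-0.2, 0.3, -2.7]
finger_gap: 0.0496
finger_force: 25.0
time: 35.77
position: [0.6097, 0.0508, 0.1993]
ee_rot: [-2.507, -1.892, 0.001]
contact_force: [-0.2, -1.0, -2.7]
finger_gap: 0.0492
finger_force: 25.0
t 35.77 pos [0.6097 0.0508 0.1993] theta 74.10 tilt 0.04 gap 0.0492 grip 25.0 F [-0.2 -1.  -2.7]
shift [-0.0022  0.0015  0.1293]
black [627.5  69. ] [ 612   41   28   52 1114] [0.8942 0.1002 0.006 ]
black [472.8 103.6] [464  77  30  52 484] [0.7641 0.1087 0.006 ]
black [245.3 310.5] [ 212  286   57   44 1673] [ 0.5026 -0.0309  0.006 ]
black [396.3 310.7] [ 373  287   57   43 1678] [ 0.6573 -0.0752  0.006 ]
black [ 19.1 324. ] [  0 319  36  11 301] [0.2615 0.0204 0.006 ]
black [622.  324.1] [607 319  33  11 292] [ 0.8884 -0.1579  0.006 ]
black [321. 327.] [300 324  44   6 187] [ 0.5746 -0.0726  0.006 ]
black [150.3 328. ] [103 327  95   3 281] [ 0.396  -0.0231  0.006 ]
black [491.2 328. ] [444 327  96   3 282] [ 0.7519 -0.1243  0.006 ]
```

View pics/w8.png

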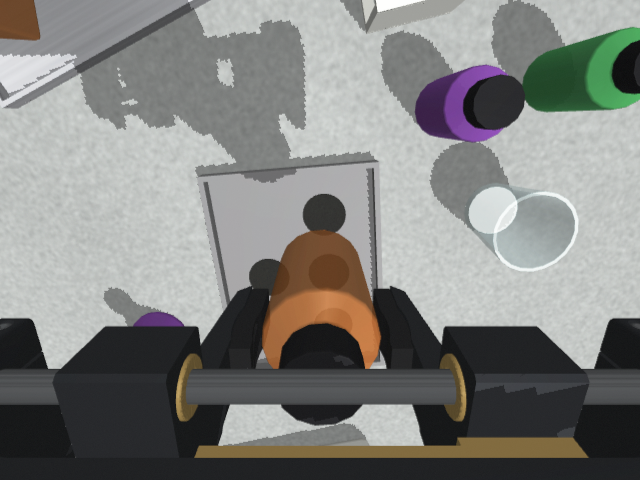

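The bottle is held above the left pad (324,214), which is free. I lower it there.

```bash

python3 -m creep '[[0,0,0,-0.0015,0.001,0.03,0.6],[0,0,0,0,0,0.03,0.6],[0,0,0,0,0,0.03,0.6],[0,0,0,0,0,0.02,0.6],[0,0,0,0,0,0.01,0.6],[0,0,0,0,0,0.005,0.6],[0,0,0,0,0,0.002,0.6],[0,0,0,0,0,0,0.6],[0,0,0,0,0,0,0.6],[0,0,0,0,0,0,0.6]]'
python3 go.py 0.6105 0.0483 0.07
python3 -m creep '[[0,0,0,0,0,0.001,0.6],[0,0,0,0,0,0,0.6],[0,0,0,0,0,0,0.6]]'
```

```text
time: 36.65
position: [0.6117, 0.0478, 0.0742]
ee_rot: [2.507, 1.89, 0.003]
contact_force: [0.2, -0.5, -3.0]
finger_gap: 0.0497
finger_force: 25.0
t 36.65 pos [0.6117 0.0478 0.0742] theta 74.02 tilt 0.15 gap 0.0497 grip 25.0 F [ 0.2 -0.5 -3. ]
shift [ 0.0001 -0.0013  0.0042]
time: 36.9
position: [0.6114, 0.0478, 0.0727]
ee_rot: [2.508, 1.89, 0.002]
contact_force: [-0.5, 0.1, 2.6]
finger_gap: 0.0495
finger_force: 25.0
```

Contact is felt (the vertical force turned positive). I release, retreat and go to the flask.

```bash

python3 -m creep '[[0,0,0,0,0,0,0.5],[0,0,0,0,0,0,0.4],[0,0,0,0,0,0,0.3],[0,0,0,0,0,0,0.2],[0,0,0,0,0,0,0.2],[0,0,0,0,0,-0.01,0.2],[0,0,0,0,0,-0.02,0.2],[0,0,0,0,0,-0.03,0.2],[0,0,0,0,0,-0.03,0.2],[0,0,0,0,0,-0.04,0.2],[0,0,0,0,0,0,0.2],[0,0,0,0,0,0,0.2]]'
python3 -m creep '[[0,0,0,0.021,-0.0175,0,0.2],[0,0,0,0.021,-0.0175,0,0.2],[0,0,0,0.021,-0.0175,0,0.2],[0,0,0,0.021,-0.0175,0,0.2],[0,0,0,0.021,-0.0175,0,0.2],[0,0,0,0.021,-0.0175,0,0.2],[0,0,0,0.021,-0.0175,0,0.2],[0,0,0,0.021,-0.0175,0,0.2],[0,0,0,0.021,-0.0175,0,0.2],[0,0,0,0.021,-0.0175,0,0.4],[0,0,0,0,0,0,0.4],[0,0,0,0,0,0,0.4]]'
python3 -m creep '[[0,0,0,0,0,0,0.4],[0,0,0,0,0,0,0.4],[0,0,0,0,0,0,0.4]]'
python3 go.py 0.501 0.298 0.086
python3 - <<'E'
from h import *
from rig import grab_frame
f=grab_frame("wrist")
m=(f["img"].max(2)<45).astype(np.uint8); m[280:]=0
n,l,s,c=cv2.connectedComponentsWithStats(m)
for i in range(1,n):
    if s[i,4]>100: print("black",c[i].round(1),s[i],ray(f,c[i],.109).round(4))
f=grab_frame("top"); cv2.imwrite("pics/t9.png",f["img"][:,:,::-1])
E
```

```text
time: 37.9
position: [0.6126, 0.0477, 0.2058]
ee_rot: [2.505, 1.888, 0.008]
contact_force: [-0.3, -0.1, -0.5]
finger_gap: 0.0706
finger_force: 0.0
time: 38.9
position: [0.4988, 0.2987, 0.2003]
ee_rot: [-2.506, -1.894, 0.004]
contact_force: [-0.6, 0.4, 0.0]
finger_gap: 0.0531
finger_force: 0.0
time: 39.15
position: [0.5006, 0.2968, 0.2014]
ee_rot: [-2.51, -1.889, 0.001]
contact_force: [-0.5, -0.2, 0.4]
finger_gap: 0.053
finger_force: 0.0
t 39.15 pos [0.5006 0.2968 0.2014] theta 73.92 tilt 0.04 gap 0.0530 grip 0.0 F [-0.5 -0.2  0.4]
shift [1.300e-03 1.000e-04 1.154e-01]
black [320.  243.3] [ 302  224   38   40 1169] [0.5011 0.3013 0.109 ]
black [211.9 273.6] [191 266  41  14 417] [0.4215 0.3005 0.109 ]
```

View pics/t9.png

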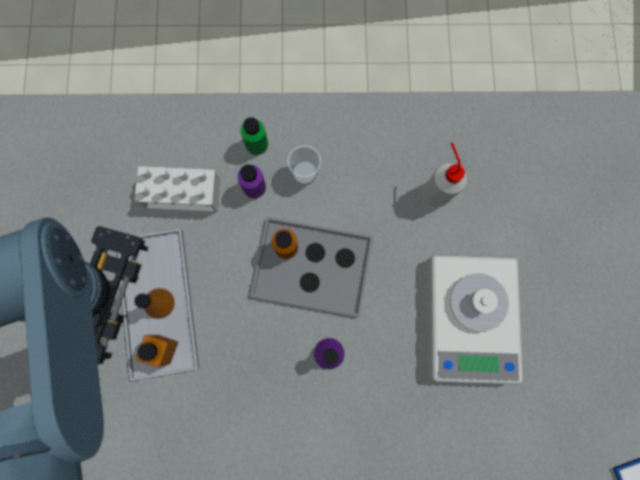

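The top view shows the round bottle back on the left pad (285,242, originally (283,240)), the jar on the pan (485,301), and the flask and square bottle still in the side tray. Next is the flask.

```bash

python3 -m creep '[[0,0,0,0.002,0,0.03,0.4],[0,0,0,0,0,0.03,0.4],[0,0,0,0,0,0.025,0.4],[0,0,0,0,0,0.018,0.4],[0,0,0,0,0,0.008,0.4],[0,0,0,0,0,0.0045,0.4],[0,0,0,0,0,0,0.4],[0,0,0,0,0,0,0.5],[0,0,0,0,0,0,0.6],[0,0,0,0,0,0,0.7],[0,0,0,0,0,0,0.75],[0,0,0,0,0,0,0.85]]' 20
python3 -m creep '[[0,0,0,0,0,0,0.85],[0,0,0,0,0,0,0.85],[0,0,0,0,0,-0.005,0.85],[0,0,0,0,0,-0.015,0.85],[0,0,0,0,0,-0.03,0.85],[0,0,0,0,0,-0.03,0.85],[0,0,0,0,0,-0.03,0.85],[0,0,0,0,0,-0.02,0.85],[0,0,0,0,0,0,0.85],[0,0,0,0,0,0,0.85]]'
python3 -m creep '[[0,0,0,-0.0278,0.0156,0,0.85],[0,0,0,-0.0278,0.0156,0,0.85],[0,0,0,-0.0278,0.0156,0,0.85],[0,0,0,-0.0278,0.0156,0,0.85],[0,0,0,-0.0278,0.0156,0,0.85],[0,0,0,-0.0278,0.0156,0,0.85],[0,0,0,-0.0278,0.0156,0,0.85],[0,0,0,-0.0278,0.0156,0,0.85],[0,0,0,-0.0278,0.0156,0,0.85],[0,0,0,-0.0278,0.0156,0,0.85],[0,0,0,-0.0278,0.0156,0,0.85],[0,0,0,-0.0278,0.0156,0,0.85]]'
python3 -m creep '[[0,0,0,0,0,0,0.85],[0,0,0,0,0,0,0.85],[0,0,0,0,0,0,0.85]]'
python3 go.py 0.589 -0.0743 0.086
```

```text
time: 40.25
position: [0.5014, 0.3001, 0.0871]
ee_rot: [2.508, 1.891, 0.003]
contact_force: [0.7, -0.4, 1.4]
finger_gap: 0.0248
finger_force: 19.8
time: 41.08
position: [0.5009, 0.3, 0.2165]
ee_rot: [2.509, 1.891, 0.002]
contact_force: [-0.3, 0.2, -3.0]
finger_gap: 0.0241
finger_force: 19.8
time: 42.08
position: [0.5873, -0.0735, 0.2128]
ee_rot: [-2.505, -1.888, 0.005]
contact_force: [0.9, -0.2, -2.5]
finger_gap: 0.0241
finger_force: 19.8
time: 42.33
position: [0.5875, -0.0718, 0.2137]
ee_rot: [-2.506, -1.888, 0.003]
contact_force: [0.1, -0.4, -1.3]
finger_gap: 0.0246
finger_force: 19.8
t 42.33 pos [ 0.5875 -0.0718  0.2137] theta 73.97 tilt 0.26 gap 0.0246 grip 19.8 F [ 0.1 -0.4 -1.3]
shift [-0.0021  0.0027  0.1277]
```

```bash

python3 -m creep '[[0,0,0,-0.002,0.001,0.03,0.85],[0,0,0,0,0,0.03,0.85],[0,0,0,0,0,0.03,0.85],[0,0,0,0,0,0.02,0.85],[0,0,0,0,0,0.01,0.85],[0,0,0,0,0,0.004,0.85],[0,0,0,0,0,0.001,0.85],[0,0,0,0,0,0,0.85],[0,0,0,0,0,0,0.85],[0,0,0,0,0,0,0.85]]'
python3 go.py 0.589 -0.0743 0.086
python3 -m creep '[[0,0,0,0,0,0.001,0.85],[0,0,0,0,0,0,0.85],[0,0,0,0,0,0,0.85]]'
python3 -m creep '[[0,0,0,0,0,0.001,0.85],[0,0,0,0,0,0,0.85],[0,0,0,0,0,0,0.85]]'
```

```text
time: 43.17
position: [0.5903, -0.0748, 0.0929]
ee_rot: [2.507, 1.89, 0.003]
contact_force: [-0.5, 0.6, -3.5]
finger_gap: 0.0249
finger_force: 19.8
t 43.17 pos [ 0.5903 -0.0748  0.0929] theta 74.02 tilt 0.16 gap 0.0249 grip 19.8 F [-0.5  0.6 -3.5]
shift [ 0.0002 -0.0015  0.0069]
time: 43.42
position: [0.5894, -0.0747, 0.0906]
ee_rot: [2.509, 1.89, 0.0]
contact_force: [-0.2, -0.2, -1.8]
finger_gap: 0.0244
finger_force: 19.8
time: 43.67
position: [0.5892, -0.0746, 0.0891]
ee_rot: [-2.509, -1.891, 0.0]
contact_force: [0.7, -0.0, -2.8]
finger_gap: 0.0245
finger_force: 19.8
```

```bash

python3 -m creep '[[0,0,0,0,0,0.001,0.85],[0,0,0,0,0,0,0.85],[0,0,0,0,0,0,0.85]]'
python3 -m creep '[[0,0,0,0,0,0.0005,0.85],[0,0,0,0,0,0,0.85],[0,0,0,0,0,0,0.85]]'
```

```text
time: 43.92
position: [0.5895, -0.0748, 0.0886]
ee_rot: [2.508, 1.891, 0.0]
contact_force: [-0.1, -1.1, 0.7]
finger_gap: 0.0241
finger_force: 19.9
time: 44.17
position: [0.5897, -0.075, 0.0885]
ee_rot: [2.508, 1.89, 0.001]
contact_force: [-1.8, -1.2, 5.2]
finger_gap: 0.0244
finger_force: 20.0
```

```bash

python3 -m creep '[[0,0,0,0,0,0,0.75],[0,0,0,0,0,0,0.65],[0,0,0,0,0,0,0.55],[0,0,0,0,0,0,0.45],[0,0,0,0,0,0,0.4],[0,0,0,0,0,-0.01,0.4],[0,0,0,0,0,-0.02,0.4],[0,0,0,0,0,-0.03,0.4],[0,0,0,0,0,-0.03,0.3],[0,0,0,0,0,-0.03,0.15],[0,0,0,0,0,0,0.15],[0,0,0,0,0,0,0.15]]'
python3 -m creep '[[0,0,0,0.0249,-0.0225,0,0.15],[0,0,0,0.0249,-0.0225,0,0.15],[0,0,0,0.0249,-0.0225,0,0.15],[0,0,0,0.0249,-0.0225,0,0.15],[0,0,0,0.0249,-0.0225,0,0.15],[0,0,0,0.0249,-0.0225,0,0.15],[0,0,0,0.0249,-0.0225,0,0.15],[0,0,0,0.0249,-0.0225,0,0.15],[0,0,0,0.0249,-0.0225,0,0.15],[0,0,0,0.0249,-0.0225,0,0.15],[0,0,0,0.0249,-0.0225,0,0.15],[0,0,0,0.0249,-0.0225,0,0.15]]'
python3 -m creep '[[0,0,0,0,0,0,0.15],[0,0,0,0,0,0,0.15],[0,0,0,0,0,0,0.15],[0,0,0,0,0,0,0.15]]'
python3 go.py 0.412 0.286 0.069
python3 - <<'E'
from h import *
from rig import grab_frame
f=grab_frame("wrist")
m=(f["img"].max(2)<45).astype(np.uint8); m[280:]=0
n,l,s,c=cv2.connectedComponentsWithStats(m)
for i in range(1,n):
    if s[i,4]>100: print("black",c[i].round(1),s[i],ray(f,c[i],.109).round(4))
f=grab_frame("top"); cv2.imwrite("pics/t10.png",f["img"][:,:,::-1])
m=(f["img"].max(2)<45).astype(np.uint8)
n,l,s,c=cv2.connectedComponentsWithStats(m)
for i in range(1,n):
    if 100<s[i,4]<200: print("top",c[i].round(1),ray(f,c[i],.110).round(4))
E
```

```text
time: 45.17
position: [0.5907, -0.075, 0.2108]
ee_rot: [2.505, 1.888, 0.005]
contact_force: [-0.0, -0.1, 1.0]
finger_gap: 0.0746
finger_force: 0.0
time: 46.17
position: [0.4101, 0.288, 0.2065]
ee_rot: [-2.508, -1.89, 0.003]
contact_force: [0.6, -0.7, 0.5]
finger_gap: 0.075
finger_force: 0.0
time: 46.5
position: [0.4122, 0.286, 0.2071]
ee_rot: [2.51, 1.889, -0.002]
contact_force: [-0.9, 0.3, -0.2]
finger_gap: 0.075
finger_force: 0.0
t 46.50 pos [0.4122 0.286  0.2071] theta 73.95 tilt 0.07 gap 0.0750 grip 0.0 F [-0.9  0.3 -0.2]
shift [ 0.000e+00 -1.000e-04  1.381e-01]
black [319.8 241.9] [ 299  219   43   47 1578] [0.4123 0.2895 0.109 ]
top [251.1 126.1] [0.8292 0.1063 0.11  ]
top [248.3 172.9] [0.7362 0.1106 0.11  ]
top [283.2 239. ] [0.6095 0.0453 0.11  ]
top [350.  250.6] [ 0.5868 -0.0766  0.11  ]
top [330.4 356.2] [ 0.3995 -0.0375  0.11  ]
```

The top image puts the round cap at (0.6095, 0.0453) and the flask stopper at (0.5868, -0.0766), each about 2 mm from where it started. Last is the square bottle.

```bash

python3 -m creep '[[0,0,0,0.001,0,0.03,0.15],[0,0,0,0,0,0.03,0.15],[0,0,0,0,0,0.03,0.15],[0,0,0,0,0,0.025,0.15],[0,0,0,0,0,0.015,0.15],[0,0,0,0,0,0.0075,0.15],[0,0,0,0,0,0,0.15],[0,0,0,0,0,0,0.3],[0,0,0,0,0,0,0.4],[0,0,0,0,0,0,0.5],[0,0,0,0,0,0,0.6],[0,0,0,0,0,0,0.6]]' 25
python3 -m creep '[[0,0,0,0,0,0,0.6],[0,0,0,0,0,0,0.6],[0,0,0,0,0,-0.005,0.6],[0,0,0,0,0,-0.015,0.6],[0,0,0,0,0,-0.03,0.6],[0,0,0,0,0,-0.03,0.6],[0,0,0,0,0,-0.03,0.6],[0,0,0,0,0,-0.02,0.6],[0,0,0,0,0,0,0.6],[0,0,0,0,0,0,0.6]]'
python3 -m creep '[[0,0,0,-0.02,0.0168,0,0.6],[0,0,0,-0.02,0.0168,0,0.6],[0,0,0,-0.02,0.0168,0,0.6],[0,0,0,-0.02,0.0168,0,0.6],[0,0,0,-0.02,0.0168,0,0.6],[0,0,0,-0.02,0.0168,0,0.6],[0,0,0,-0.02,0.0168,0,0.6],[0,0,0,-0.02,0.0168,0,0.6],[0,0,0,-0.02,0.0168,0,0.6],[0,0,0,-0.02,0.0168,0,0.6],[0,0,0,-0.02,0.0168,0,0.6],[0,0,0,-0.02,0.0168,0,0.6]]'
python3 -m creep '[[0,0,0,0,0,0,0.6],[0,0,0,0,0,0,0.6],[0,0,0,0,0,0,0.6]]'
python3 go.py 0.539 -0.0005 0.07
```

```text
time: 47.6
position: [0.4129, 0.2884, 0.0713]
ee_rot: [2.508, 1.891, 0.003]
contact_force: [-1.3, -0.3, 3.4]
finger_gap: 0.0482
finger_force: 24.6
time: 48.43
position: [0.4126, 0.2881, 0.2009]
ee_rot: [2.508, 1.891, 0.003]
contact_force: [-0.3, 0.2, -2.2]
finger_gap: 0.0483
finger_force: 24.6
time: 49.43
position: [0.5387, 0.0008, 0.1973]
ee_rot: [-2.506, -1.889, 0.005]
contact_force: [0.2, 1.3, -2.4]
finger_gap: 0.0485
finger_force: 24.6
time: 49.68
position: [0.5386, 0.0022, 0.1981]
ee_rot: [-2.507, -1.888, 0.004]
contact_force: [0.1, -0.6, -3.0]
finger_gap: 0.0485
finger_force: 24.6
t 49.68 pos [0.5386 0.0022 0.1981] theta 73.99 tilt 0.24 gap 0.0485 grip 24.6 F [ 0.1 -0.6 -3. ]
shift [-0.0025  0.0017  0.1281]
```

View pics/t10.png

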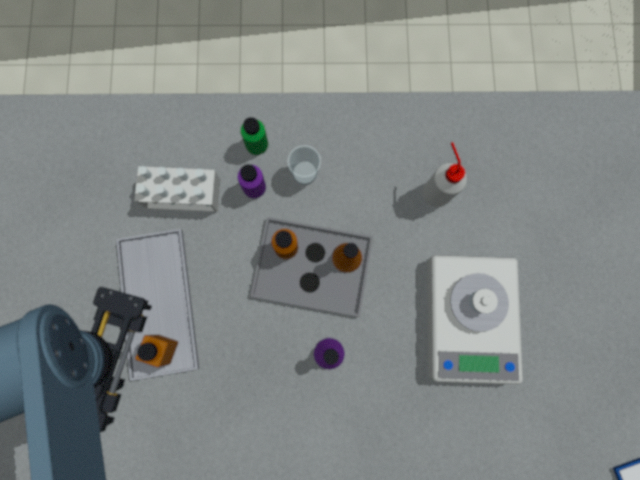

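The picture from before this pick shows the round bottle (285,242) and the flask (348,255) standing on their pads, and the jar on the pan at (485,301). I now lower the square bottle.

```bash

python3 -m creep '[[0,0,0,-0.0015,0.001,0.03,0.6],[0,0,0,0,0,0.03,0.6],[0,0,0,0,0,0.03,0.6],[0,0,0,0,0,0.02,0.6],[0,0,0,0,0,0.01,0.6],[0,0,0,0,0,0.004,0.6],[0,0,0,0,0,0.001,0.6],[0,0,0,0,0,0,0.6],[0,0,0,0,0,0,0.6],[0,0,0,0,0,0,0.6]]'
python3 -m creep '[[0,0,0,0,0,0.001,0.6],[0,0,0,0,0,0,0.6],[0,0,0,0,0,0,0.6]]'
python3 -m creep '[[0,0,0,0,0,0.001,0.6],[0,0,0,0,0,0,0.6],[0,0,0,0,0,0,0.6]]'
python3 go.py 0.539 -0.0005 0.07
```

```text
time: 50.52
position: [0.5416, -0.0001, 0.0767]
ee_rot: [2.507, 1.89, 0.003]
contact_force: [0.4, -0.7, -1.6]
finger_gap: 0.0485
finger_force: 24.6
time: 50.77
position: [0.5407, -0.0001, 0.0746]
ee_rot: [2.509, 1.891, 0.001]
contact_force: [0.0, 0.2, -1.7]
finger_gap: 0.0479
finger_force: 24.6
time: 51.02
position: [0.5405, 0.0, 0.0731]
ee_rot: [-2.509, -1.891, 0.0]
contact_force: [-0.0, 0.7, -2.1]
finger_gap: 0.048
finger_force: 24.6
t 51.02 pos [0.5405 0.     0.0731] theta 74.01 tilt 0.01 gap 0.0480 grip 24.6 F [-0.   0.7 -2.1]
shift [-0.0009 -0.0013  0.0031]
```

```bash

python3 -m creep '[[0,0,0,0,0,0.001,0.6],[0,0,0,0,0,0,0.6],[0,0,0,0,0,0,0.6]]'
python3 -m creep '[[0,0,0,0,0,0.0005,0.6],[0,0,0,0,0,0,0.6],[0,0,0,0,0,0,0.6]]'
```

```text
time: 51.27
position: [0.5406, -0.0, 0.0724]
ee_rot: [2.509, 1.891, 0.0]
contact_force: [-1.6, -0.4, 0.6]
finger_gap: 0.0482
finger_force: 24.6
time: 51.52
position: [0.5407, -0.0, 0.0723]
ee_rot: [2.508, 1.891, 0.0]
contact_force: [-2.0, -0.0, 5.2]
finger_gap: 0.0484
finger_force: 24.6
```

```bash

python3 -m creep '[[0,0,0,0,0,0,0.5],[0,0,0,0,0,0,0.4],[0,0,0,0,0,0,0.3],[0,0,0,0,0,0,0.2],[0,0,0,0,0,0,0.2],[0,0,0,0,0,-0.01,0.2],[0,0,0,0,0,-0.02,0.2],[0,0,0,0,0,-0.03,0.2],[0,0,0,0,0,-0.03,0.2],[0,0,0,0,0,-0.04,0.2],[0,0,0,0,0,0,0.2],[0,0,0,0,0,0,0.2]]'
python3 -m creep '[[0,0,0,0.02,-0.0168,0,0.2],[0,0,0,0.02,-0.0168,0,0.2],[0,0,0,0.02,-0.0168,0,0.2],[0,0,0,0.02,-0.0168,0,0.2],[0,0,0,0.02,-0.0168,0,0.2],[0,0,0,0.02,-0.0168,0,0.2],[0,0,0,0.02,-0.0168,0,0.2],[0,0,0,0.02,-0.0168,0,0.2],[0,0,0,0.02,-0.0168,0,0.2],[0,0,0,0.02,-0.0168,0,0.2],[0,0,0,0,0,0,0.2],[0,0,0,0,0,0,0.2]]'
python3 - <<'E'
from h import *
from rig import grab_frame
f=grab_frame("top"); cv2.imwrite("pics/t11.png",f["img"][:,:,::-1])
m=(f["img"].max(2)<45).astype(np.uint8)
n,l,s,c=cv2.connectedComponentsWithStats(m)
for i in range(1,n):
    if 100<s[i,4]<200: print("top",c[i].round(1),ray(f,c[i],.110).round(4))
E
```

```text
time: 52.52
position: [0.5425, -0.0003, 0.2054]
ee_rot: [2.505, 1.888, 0.007]
contact_force: [-0.2, -0.1, 0.1]
finger_gap: 0.0705
finger_force: 0.0
time: 53.52
position: [0.4328, 0.2392, 0.2006]
ee_rot: [-2.506, -1.894, 0.003]
contact_force: [-0.5, -0.8, 0.2]
finger_gap: 0.0705
finger_force: 0.0
top [251.1 126. ] [0.8294 0.1064 0.11  ]
top [248.3 173. ] [0.7359 0.1106 0.11  ]
top [283.2 239.1] [0.6094 0.0453 0.11  ]
top [350.  250.7] [ 0.5865 -0.0767  0.11  ]
top [309.4 277.3] [ 0.5388 -0.0021  0.11  ]
top [330.4 356.3] [ 0.3993 -0.0375  0.11  ]
```

View pics/t11.png

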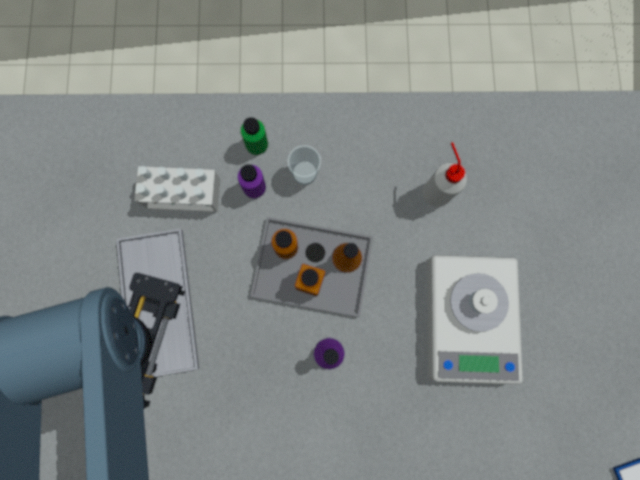

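All three are back within about 2 mm, the jar is on the pan and the bystanders have not moved. I hand the job in.

```bash
python3 -c "
from rig import finish_job; print(finish_job())"
```

```text
the job is handed in; nothing more can be done
None
```

The job is handed in at about 54 s of the 144 s allowed: the jar stands at the middle of the balance pan, both bottles and the flask are back upright within about 2 mm of where they started by the top camera, nothing was dropped or tipped, and the wash bottle, beaker and rack were left alone; the hand-in returned no verdict.

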